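# Fetch the polishing cartridge from behind the bottles

### The arm

A 6-joint arm with a two-finger parallel gripper is mounted at the origin on the work surface. World frame = base frame: x ahead of the robot, y to its left, z up, the work surface at z = 0. Lengths are in mm, angles in rad, forces in N, time in s.
With the tool pointing down it reaches from about 375 to 900 mm from the base axis. Payload 3.1 kg.
Tool frame: the origin (TCP) lies at the very end of the fingers, on their centre line; the grasp point (between the pads) lies 19 mm behind it; x points along the fingers, z is the direction in which the jaws open and shut, and the axes are right-handed (so a half turn about x gives the same grasp; the last joint's range is limited). The gripper opens to 87 mm and grips with 3 to 60 N. Pads are 19 mm wide; open, the fingers measure 117 mm over their backs; the gripper's body (75 mm by 190 mm) begins 51 mm behind the grasp point.
Start: joints at [-1.379, 0.527, 1.433, -0, 1.181, -0.178], TCP at [225.914, -582.717, 222.548] pointing down, gripper open.
Joint ranges: [-3.08, 3.08], [-0.75, 2.2], [0.22, 2.44], [-1.43, 4.57], [0, 2.65], [-2.85, 2.85]. Speed limits (rad/s): [2.79, 2.79, 3.14, 3.14, 3.14, 3.14].

### API

Orientations are given as a unit quaternion [x, y, z, w].
In Python, from station import state, read_camera, camera_params, hand_in gives the robot as it stands.
- The arm moves only by the shell command python3 -m handwheel 'ROWS'. ROWS is JSON, a list of rows, each a list of 7 numbers: the shift along the tool's x, y, z in cm, then the turn, a rotation vector about the tool's x, y, z in degrees, then the opening, from 0 (shut) to 1 (fully open). A call has 1 to 12 rows; each row shifts and turns the commanded pose from where the row before left it, along the tool's axes as they then stand; what a row does not reach is not made up. A row lasts 1/12 s, in which the tool goes at most 41.7 mm and 7.16 degrees, less where a joint would pass 70% of its speed; a pose out of reach is approached as far as the arm can. A call with a gripper value outside its range is refused whole. The fingers move at their own pace and stop on an object; the grip force is fixed at half the most. Time passes only in rows, so rows that do not move let the fingers close. It gives the time, the measured TCP pose, the force and the opening at its end, in the units of the state.
- state(): the state, without advancing time (a new reading comes with each control period).
- read_camera(name): name is "side" or "top" or "wrist"; returns (picture, depth): 420x560x3 uint8, blue, green, red; 420x560 float32, mm along the optical axis (not along the pixel's ray), 0 where there is no reading.
- camera_params(name): a dict with "intrinsics" (3x3 intrinsics, pixels), "D" ([k1, k2, p1, p2, k3] as OpenCV has them; the pictures are not rectified), "world_to_cam" (4x4, takes a point from world to camera coordinates). Camera axes: x right, y down, z forward; pixel columns grow to the right and rows downward; lengths in mm; the calibration is good to about 2 mm. A picture is of the moment at which its call begins: read the wrist's pose just before it. camera_params takes no time and is no camera call; for the wrist camera it gives the pose at the moment of the call.
- hand_in(): hands the job in, once; it reports no verdict.
The state is a dict: "time_s": time; "joint_positions": joint angles; "dq": joint speeds; "effort": joint torques, N m; "eef_pos": TCP position; "ee_rot": TCP orientation; "wrist_force": force on the tool from outside, world axes, zero at the start; "ft_torque": the same for the moment, N m; "grip_width": opening from 0.0 (shut) to 1.0 (fully open).
Only numpy, scipy, OpenCV 4.12 (cv2) and the standard library are available. Lean on these libraries where they do the work, as an engineer would, in place of code of your own. Each camera call takes 0.05 s, during which the arm holds its last target.

### The job

Load the flat water-polishing cartridge into its grey dock: first stand both bottles from in front of it upright in the white side tray, then take the cartridge from the steel stand and seat it upright, fully down, in the dock. After that put each bottle back upright on the very spot on the steel stand where it stood at the start, and do not tip a bottle over or disturb the glass beaker and the amber jar.

Things in the scene. Friction and masses are not known exactly. Their poses are not given: they have to be found in the camera images.
- round_bottle_mid (a point): loose white plastic bottle, round, body 50 mm in diameter, with a round white screw cap (42 mm diameter, from 98 to 120 mm above its foot); plain straight body from the foot up to 94 mm, 120 mm tall overall, about 0.18 kg. It starts upright on the steel stand, on one of its two dark discs (which bottle is on which varies). The point is on its axis half-way up, 60 mm above its foot; z is up
- square_bottle_mid (a point): loose white plastic bottle, square in plan, body 50 x 50 mm with its sides along its own x and y, with a round white screw cap (42 mm diameter, from 98 to 120 mm above its foot); plain straight body from the foot up to 94 mm, 120 mm tall overall, about 0.18 kg. It starts upright on the steel stand, on one of its two dark discs (which bottle is on which varies). The point is on its axis half-way up, 60 mm above its foot; z is up
- cartridge_mid (a point): loose flat white cartridge standing on edge, 36 mm thick (its x), 120 mm wide (its y), 80 mm tall, with two small grey port stubs (16 mm diameter, 8 mm high) on top at y = +45 and -45 mm, and two grey bands; about 0.32 kg, the same either way round. It starts on the steel stand, its broad face only about 10 mm behind the bottles. The point is at the centre of its body, 40 mm above its foot; z is up
- stand: fixed mid-grey steel plate, 170 (x) x 240 (y) x 8 mm thick, lying flat on the bench; origin at the centre of its underside, its top 8 mm above. Two flush dark discs, 72 mm in diameter, at x = -45, y = +47.5 and -47.5 mm in its frame, mark where the bottles stand (each bottle starts within about 3 mm of a disc's centre); the cartridge stands at about x = +10, y = 0 mm, broad face along y
- tray: fixed open white side tray, outside 250 (x, its long side) x 130 (y) x 18 mm high, walls and floor 5 mm thick; origin at the centre of its underside, so its inner floor is 5 mm above. Room for both bottles side by side along x. It may be to the left or to the right of the stand
- dock: fixed open grey dock with a short blue pipe stub at its +y end, outside 64 (x) x 148 (y) x 20 mm high, walls and floor 6 mm thick, so its pocket is 52 x 136 mm and 14 mm deep; origin at the centre of its underside. It takes the cartridge upright, broad face along y, either way round. It is on the side of the stand opposite to the tray
- beaker_mid (a point): bystander: empty glass beaker, 70 mm across, 90 mm tall, loose, to be left alone; the point is half-way up its axis
- reagent_jar_mid (a point): bystander: amber glass jar, 68 mm across, 130 mm tall, loose, to be left alone; the point is half-way up its axis
Not all that is in view belongs to the job. Leave any pink or purple look-alike of the part that bears cartridge_mid alone.

How it is judged:
By the outcome, as a careful person would: the job done as asked, in the order asked, and still so for the second after the job is handed in, with the robot touching nothing.
It also fails if it takes over 138 s, if anything falls off the work surface, if the arm or the gripper's body presses on something with over 40 N, if the wrist force passes 120 N, or if a joint passes its speed limit or range.

## Working session

There is one attempt and no reset: what is moved stays moved. The work goes in short steps, Python scripts to look and compute and a shell command to move; the robot and the scene stay as the last step left them, time stands still between calls to the robot, and variables do not carry over. Pictures are saved under pics/ and viewed, and the job is handed in when it is done.

```bash
ls; mkdir -p pics; python3 - <<'E'
from station import *
import cv2
s=state();print(s)
for n in ("side","top","wrist"):
    p=camera_params(n);i,d=read_camera(n)
    cv2.imwrite(f"pics/{n}0.png",i)
    import numpy as np
    np.save(f"pics/{n}0.npy",d)
    print(n,p)
E
```

```text
pics
{'time_s': 0.0, 'joint_positions': array([-1.37948853e+00,  5.28435753e-01,  1.43391886e+00,  7.21276786e-07,
        1.18140268e+00, -1.78494326e-01]), 'dq': array([ 0.0005976 , -0.00210669, -0.00199939,  0.00070296,  0.00091491,
       -0.00103989]), 'effort': array([ 1.53655281e-03, -4.40042710e+01, -1.76595533e+01,  6.33904897e-02,
        5.82248729e-02, -1.62486795e-04]), 'eef_pos': array([ 225.78169632, -581.99580689,  221.58506355]), 'ee_rot': array([ 0.40009028,  0.58394592, -0.39901458,  0.58285702]), 'wrist_force': array([-0.48364027,  0.23760815,  0.56324135]), 'ft_torque': array([ 0.00224515,  0.04618014, -0.03692823]), 'grip_width': 1.0021139726691006}
side {'intrinsics': array([[400.89543513,   0.        , 279.77638581],
       [  0.        , 400.89543513, 211.23147278],
       [  0.        ,   0.        ,   1.        ]]), 'D': array([-0.01531217,  0.        ,  0.        ,  0.        ,  0.        ]), 'world_to_cam': array([[-8.15334225e-01, -5.78948471e-01,  6.98351948e-03,
         4.50081255e+02],
       [-3.41577363e-01,  4.71235122e-01, -8.13180401e-01,
      
[... 715 characters left out ...]

       [ 0.00000000e+00,  0.00000000e+00,  0.00000000e+00,
         1.00000000e+00]])}
wrist {'intrinsics': array([[373.34665122,   0.        , 278.83628117],
       [  0.        , 373.34665122, 206.57531117],
       [  0.        ,   0.        ,   1.        ]]), 'D': array([-0.10352231,  0.        ,  0.        ,  0.        ,  0.        ]), 'world_to_cam': array([[ 3.61069871e-01, -9.32537547e-01, -1.50750891e-03,
        -6.24265764e+02],
       [-8.93547948e-01, -3.46435116e-01,  2.85577965e-01,
        -3.49387570e+01],
       [-2.66834429e-01, -1.01766567e-01, -9.58354294e-01,
         3.91606750e+02],
       [ 0.00000000e+00,  0.00000000e+00,  0.00000000e+00,
         1.00000000e+00]])}
```

View pics/top0.png

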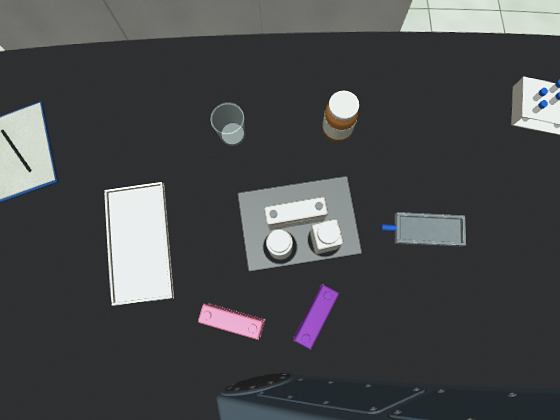

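View pics/side0.png

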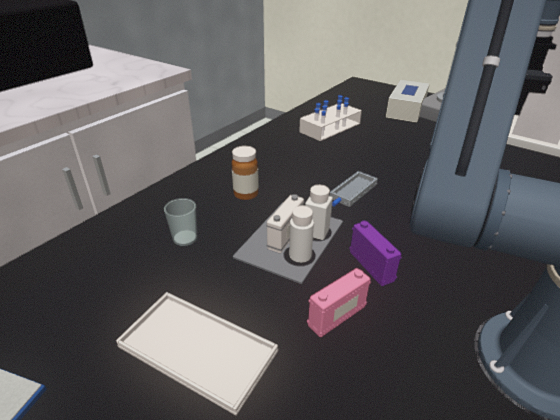

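Top view: round bottle (280,243) and square bottle (327,235) stand in front of the cartridge (296,211). The tray is on the left (139,244), the dock on the right (430,229) with its blue stub on the left. The pink and purple look-alikes are nearer the robot, and the beaker and jar are behind. Next I measure.

```bash
cat > h.py <<'E'
import numpy as np, cv2
from station import *
def rays(p,uv):
    uv=np.asarray(uv,float).reshape(-1,1,2)
    n=cv2.undistortPoints(uv,p["intrinsics"],p["D"]).reshape(-1,2)
    T=np.linalg.inv(p["world_to_cam"])
    return T[:3,3],(np.c_[n,np.ones(len(n))]@T[:3,:3].T)
def plane(p,uv,z):
    o,d=rays(p,uv); return o+d*((z-o[2])/d[:,2])[:,None]
def cloud(p,D):
    h,w=D.shape; uu,vv=np.meshgrid(np.arange(w),np.arange(h))
    o,d=rays(p,np.c_[uu.ravel(),vv.ravel()])
    W=o+d*D.ravel()[:,None]; W[D.ravel()==0]=np.nan
    return W.reshape(h,w,3)
E
python3 - <<'E'
from h import *
p=camera_params("top");D=np.load("pics/top0.npy");W=cloud(p,D);im=cv2.imread("pics/top0.png")
for n,u,v in (("rcap",280,238),("scap",328,230),("cart",296,212),("stand",255,215),("tray",139,244),("dock",430,229),("bench",200,200)):
    print(n,W[v,u].round(1))
def rect(mask,z,name):
    cs,_=cv2.findContours(mask.astype(np.uint8),cv2.RETR_EXTERNAL,cv2.CHAIN_APPROX_NONE)
    c=max(cs,key=cv2.contourArea); P=plane(p,c[:,0,:],z)[:,:2].astype(np.float32)
    r=cv2.minAreaRect(P); e,rad=cv2.minEnclosingCircle(P); print(name,z,"rect",np.round(r[0],1),np.round(r[1],1),round(r[2],1),"circ",np.round(e,1),round(rad,1))
    print("  box",cv2.boxPoints(r).round(1).tolist())
Z=W[...,2];vv,uu=np.indices(Z.shape)
def box(u0,v0,u1,v1): return (uu>=u0)&(uu<=u1)&(vv>=v0)&(vv<=v1)
hi=(Z>120)&(Z<138)
rect(hi&box(255,215,303,270),128,"rcap"); rect(hi&box(303,205,350,265),128,"scap")
rect((Z>80)&(Z<94)&box(255,190,340,226),88,"cart")
rect((Z>94)&(Z<106)&box(303,210,350,265),102,"sq body top")
hsv=cv2.cvtColor(im,cv2.COLOR_BGR2HSV)
rect((hsv[...,2]>75)&(Z<105)&box(225,165,370,280),8,"stand")
rect((hsv[...,2]>90)&box(90,170,190,315),18,"tray")
rect((hsv[...,2]>70)&(hsv[...,1]<100)&box(392,205,475,255),20,"dock")
rect((hsv[...,0]>100)&(hsv[...,0]<125)&(hsv[...,1]>140)&box(375,215,400,240),15,"pipe")
for n,b in (("beaker",(205,90,255,155)),("jar",(315,80,370,145)),("pink",(190,295,275,345)),("purp",(285,275,345,355))):
    m=box(*b)&(Z>20); print(n,np.nanmin(W[m],0).round(0),np.nanmax(W[m],0).round(0))
E
```

```text
rcap [486.4  15.2 129.2]
scap [499.  -73.2 128.9]
cart [542.4 -16.3  86.6]
stand [553.1  69.5   9.5]
tray [496.5 319.6   7.5]
dock [ 513.3 -303.3    8.6]
bench [591.4 190.1  -0.7]
rcap 128 rect [482.1  17.2] [40.4 40.3] 43.7 circ [481.6  17.3] 21.1
  box [[453.6000061035156, 17.799999237060547], [481.3999938964844, -11.300000190734863], [510.6000061035156, 16.600000381469727], [482.79998779296875, 45.70000076293945]]
scap 128 rect [495.5 -74.1] [40.2 40.9] 43.1 circ [495.  -74.4] 21.0
  box [[466.79998779296875, -72.9000015258789], [494.79998779296875, -102.80000305175781], [524.0999755859375, -75.30000305175781], [496.20001220703125, -45.400001525878906]]
cart 88 rect [544.5 -16.4] [ 37.1 119.4] 8.6 circ [543.5 -16.5] 61.0
  box [[517.2000122070312, 39.79999923706055], [535.0999755859375, -78.19999694824219], [571.7999877929688, -72.69999694824219], [553.9000244140625, 45.400001525878906]]
sq body top 102 rect [494.5 -73.5] [49.9 48.5] 11.9 circ [494.5 -73.4] 32.0
  box [[465.1000061035156, -54.900001525878906], [475.1000061035156, -102.4000015258789], [523.9000244140625, -92.099998
[... 373 characters left out ...]
381.8999938964844, 238.39999389648438], [632.0, 266.5], [616.7999877929688, 401.29998779296875]]
dock 20 rect [ 512.1 -300.4] [151.8  67.6] 85.6 circ [ 511.9 -299.6] 81.9
  box [[472.5, -373.5], [539.9000244140625, -378.70001220703125], [551.7000122070312, -227.3000030517578], [484.20001220703125, -222.10000610351562]]
pipe 15 rect [ 519.1 -212.3] [32.2 12.8] 88.4 circ [ 519.1 -212.3] 16.2
  box [[512.2000122070312, -228.1999969482422], [525.0999755859375, -228.5], [525.9000244140625, -196.39999389648438], [513.0999755859375, -196.0]]
beaker [706.  85.  20.] [776. 154.  94.]
jar [ 713. -148.   20.] [777. -80. 135.]
pink [304.  52.  20.] [369. 173.  93.]
purp [281. -93.  20.] [403.  -6.  92.]
```

```bash
cat >> h.py <<'E'
from scipy.spatial.transform import Rotation as R
def go(pos,jaw):
    """print tool-frame shift (cm) and turn (deg) from measured pose to pos with tool down and jaw axis (tool z) at world angle jaw deg"""
    s=state();Rm=R.from_quat(s["ee_rot"]).as_matrix();q=np.array(s["eef_pos"])
    c,n=np.cos(np.radians(jaw)),np.sin(np.radians(jaw))
    z=np.array([c,n,0]);
    if z@Rm[:,2]<0: z=-z
    x=np.array([0,0,-1.]);T=np.c_[x,np.cross(z,x),z]
    rv=np.degrees(R.from_matrix(Rm.T@T).as_rotvec())
    print("t",round(s["time_s"],2),"pos",q.round(1),"tilt",np.degrees(np.arccos(-Rm[2,0])).round(2),"jawang",np.degrees(np.arctan2(Rm[1,2],Rm[0,2])).round(1),"q6",s["joint_positions"][5].round(2),"g",s["grip_width"].round(3),"F",np.round(s["wrist_force"],1))
    print(" tool y->world",Rm[:,1].round(3)," tool z->",Rm[:,2].round(3))
    print(" shift cm (in current axes)",(Rm.T@(np.array(pos)-q)/10).round(2)," turn deg",rv.round(2)," | shift in final axes cm",(T.T@(np.array(pos)-q)/10).round(2))
E
python3 - <<'E'
from h import *
go([482,17,222],97.6)
# side-camera cross-check
p=camera_params("side")
def pr(P): 
    P=np.array(P,float).reshape(-1,3); M=p["world_to_cam"]; 
    return cv2.projectPoints(P,cv2.Rodrigues(M[:3,:3])[0],M[:3,3],p["intrinsics"],p["D"])[0].reshape(-1,2).round(1)
print(pr([[482,17.2,128],[495.2,-74.2,128],[544.5,-16.4,88],[512,-300,6],[499,320,5]]))
W=cloud(p,np.load("pics/side0.npy"));Z=W[...,2]
for n,(u0,v0,u1,v1) in (("r",(285,200,320,225)),("s",(305,183,335,205))):
    m=np.zeros(Z.shape,bool);m[v0:v1,u0:u1]=1;m&=(Z>126)&(Z<132)
    cs,_=cv2.findContours(m.astype(np.uint8),0,1);c=max(cs,key=cv2.contourArea)
    P=plane(p,c[:,0],128)[:,:2].astype(np.float32);print(n,m.sum(),cv2.fitEllipse(P),P.min(0),P.max(0))
E
```

```text
Traceback (most recent call last):
  File "h.py", line 24, in go
    print("t",round(s["time_s"],2),"pos",q.round(1),"tilt",np.degrees(np.arccos(-Rm[2,0])).round(2),"jawang",np.degrees(np.arctan2(Rm[1,2],Rm[0,2])).round(1),"q6",s["joint_positions"][5].round(2),"g",s["grip_width"].round(3),"F",np.round(s["wrist_force"],1))
                                                                                                                                                                                                        ^^^^^^^^^^^^^^^^^^^^^
AttributeError: 'float' object has no attribute 'round'
```

```bash
python3 - <<'E'
from h import *
i=cv2.imread("pics/side0.png")
cv2.imwrite("pics/sidezoom.png",cv2.resize(i[170:290,220:380],None,fx=5,fy=5,interpolation=cv2.INTER_CUBIC))
E
```

```text
(no output)
```

View pics/sidezoom.png

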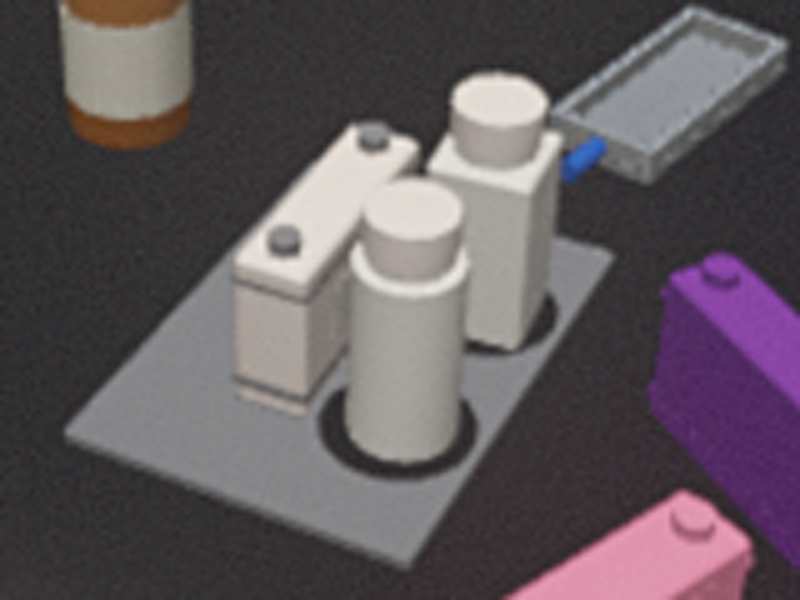

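The zoomed side view agrees with the top view: the round bottle is nearer this camera, the square one beside it, and the cartridge behind. I fix the print in the helper and run the side-camera cross-check again.

```bash
sed -i 's/s\["grip_width"\].round(3)/round(float(s["grip_width"]),3)/; s/s\["joint_positions"\]\[5\].round(2)/round(float(s["joint_positions"][5]),2)/' h.py
python3 - <<'E'
from h import *
go([482,17,222],97.6)
p=camera_params("side")
W=cloud(p,np.load("pics/side0.npy"));Z=W[...,2]
for n,(u0,v0,u1,v1) in (("r",(285,200,320,225)),("s",(305,183,335,205))):
    m=np.zeros(Z.shape,bool);m[v0:v1,u0:u1]=1;m&=(Z>125)&(Z<134)
    cs,_=cv2.findContours(m.astype(np.uint8),0,1);c=max(cs,key=cv2.contourArea)
    P=plane(p,c[:,0],128)[:,:2].astype(np.float32);print(n,m.sum(),np.round(cv2.minEnclosingCircle(P)[0],1),cv2.minEnclosingCircle(P)[1])
E
```

```text
t 0.15 pos [ 225.8 -582.2  221.8] tilt 0.1 jawang -68.8 q6 -0.18 g 1.001 F [ 0.  -0.1  0.4]
 tool y->world [0.932 0.361 0.   ]  tool z-> [ 0.361 -0.932 -0.002]
 shift cm (in current axes) [  0.07  45.54 -46.61]  turn deg [ 1.359e+01 -1.000e-01 -1.000e-02]  | shift in final axes cm [-2.000e-02  3.332e+01 -5.600e+01]
r 212 [483.   21.8] 23.162248611450195
s 171 [495.1 -71.3] 23.29894256591797
```

```bash
python3 -m handwheel '[[0,2.3,-2.33,0,0,0,1],[0,2.3,-2.33,0,0,0,1],[0,2.3,-2.33,0,0,0,1],[0,2.3,-2.33,0,0,0,1],[0,2.3,-2.33,0,0,0,1],[0,2.3,-2.33,0,0,0,1],[0,2.3,-2.33,0,0,0,1],[0,2.3,-2.33,0,0,0,1],[0,2.3,-2.33,0,0,0,1],[0,2.3,-2.33,0,0,0,1],[0,2.3,-2.33,0,0,0,1],[0,0,0,0,0,0,1]]'
python3 - <<'E'
from h import *
go([482,17,222],97.6)
E
```

```text
time_s: 1.15
eef_pos: [369.3, -246.3, 222.1]
ee_rot: [0.399, 0.586, -0.397, 0.583]
wrist_force: [-0.4, -0.2, 0.4]
grip_width: 1.0
t 1.15 pos [ 369.3 -246.3  222.1] tilt 0.29 jawang -68.5 q6 0.35 g 1.0 F [-0.4 -0.2  0.4]
 tool y->world [0.931 0.366 0.   ]  tool z-> [ 0.366 -0.931 -0.005]
 shift cm (in current axes) [  0.12  20.12 -20.38]  turn deg [13.86 -0.29  0.02]  | shift in final axes cm [ 1.000e-02  1.465e+01 -2.461e+01]
```

```bash
python3 -m handwheel '[[0,2.4,-2.4,4.6,0,0,1],[0,2.2,-2.6,4.6,0,0,1],[0,2.0,-2.8,4.6,0,0,1],[0,1.9,-2.9,0,0,0,1],[0,1.9,-2.9,0,0,0,1],[0,1.9,-2.9,0,0,0,1],[0,0.6,-2.0,0,0,0,1],[0,0.6,-2,0,0,0,1],[0,0,0,0,0,0,1],[0,0,0,0,0,0,1]]'
python3 - <<'E'
from h import *
p=camera_params("wrist");i,d=read_camera("wrist");cv2.imwrite("pics/wrist1.png",i);np.save("pics/wrist1.npy",d);np.save("pics/wrist1p.npy",p,allow_pickle=True)
go([482,17,222],97.6)
E
```

```text
time_s: 1.98
eef_pos: [462.4, -23.4, 222.4]
ee_rot: [0.466, 0.532, -0.466, 0.532]
wrist_force: [-0.5, 0.2, 0.7]
grip_width: 1.002
t 2.03 pos [462.5 -24.1 222.5] tilt 0.04 jawang -82.6 q6 1.15 g 0.999 F [-0.4 -0.   0.3]
 tool y->world [ 0.992  0.13  -0.   ]  tool z-> [ 0.13  -0.992  0.001]
 shift cm (in current axes) [ 0.04  2.47 -3.83]  turn deg [-0.16  0.04  0.01]  | shift in final axes cm [ 0.05  2.48 -3.82]
```

View pics/wrist1.png

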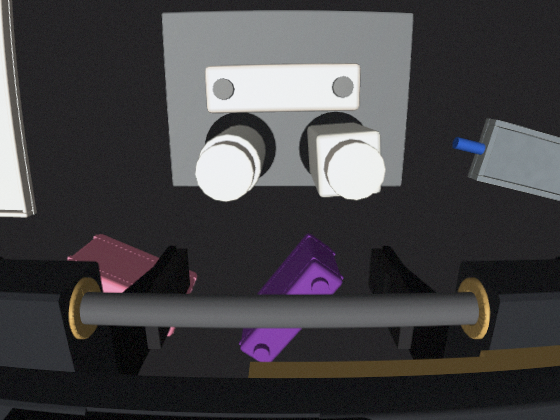

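The wrist view shows the round cap at (226,171), the square cap at (355,168) and the cartridge at (283,88), all clear. I measure them from here too.

```bash
python3 - <<'E'
from h import *
p=np.load("pics/wrist1p.npy",allow_pickle=True).item();D=np.load("pics/wrist1.npy");W=cloud(p,D);Z=W[...,2];vv,uu=np.indices(Z.shape)
def box(u0,v0,u1,v1): return (uu>=u0)&(uu<=u1)&(vv>=v0)&(vv<=v1)
def rect(mask,z,name):
    cs,_=cv2.findContours(mask.astype(np.uint8),cv2.RETR_EXTERNAL,cv2.CHAIN_APPROX_NONE)
    c=max(cs,key=cv2.contourArea); P=plane(p,c[:,0,:],z)[:,:2].astype(np.float32)
    r=cv2.minAreaRect(P); e,rad=cv2.minEnclosingCircle(P); print(name,"rect",np.round(r[0],1),np.round(r[1],1),round(r[2],1),"circ",np.round(e,1),round(rad,1),"Zmed",np.nanmedian(Z[mask]).round(1))
rect((Z>120)&(Z<138)&box(185,120,270,210),128,"r");rect((Z>120)&(Z<138)&box(300,120,390,210),128,"s")
rect((Z>80)&(Z<94)&box(190,50,370,125),88,"cart")
rect((Z>94)&(Z<112)&box(290,110,390,210),102,"sqbody")
im=cv2.imread("pics/wrist1.png")
hsv=cv2.cvtColor(im,cv2.COLOR_BGR2HSV)
rect((hsv[...,2]>60)&box(140,5,430,190),8,"stand")
c=cv2.findContours(((hsv[...,2]>60)&box(140,5,430,190)).astype(np.uint8),0,1)
E
```

```text
r rect [484.   17.4] [40.7 41.3] 41.6 circ [484.1  17.3] 21.2 Zmed 128.3
s rect [497.  -72.9] [41.2 41.7] 0.3 circ [497.2 -73.2] 21.5 Zmed 128.4
cart rect [546.6 -15.5] [ 36.1 119. ] 8.5 circ [547.  -15.7] 60.8 Zmed 88.3
sqbody rect [497.1 -72.5] [49.8 49.2] 11.7 circ [497.6 -72.7] 32.9 Zmed 102.0
stand rect [533.7 -22.9] [174.4 240. ] 7.6 circ [536.1 -22.5] 145.5 Zmed 9.2
```

```bash
python3 -m handwheel '[[0,1.3,-1.9,0,0,0,1],[0,1.3,-1.9,0,0,0,1],[2.0,0,0,0,0,0,1],[2.5,0,0,0,0,0,1],[2,0,0,0,0,0,1],[1.5,0,0,0,0,0,1],[0,0,0,0,0,0,1],[0,0,0,0,0,0,1]]'
python3 - <<'E'
from h import *
go([483.6,17.3,67],97.6)
E
```

```text
time_s: 2.7
eef_pos: [483.0, 16.1, 142.1]
ee_rot: [0.467, 0.531, -0.468, 0.53]
wrist_force: [-0.5, 0.2, 0.4]
grip_width: 1.001
t 2.7 pos [483.   16.1 142.1] tilt 0.1 jawang -82.7 q6 1.25 g 1.001 F [-0.5  0.2  0.4]
 tool y->world [ 0.992  0.127 -0.002]  tool z-> [ 0.127 -0.992 -0.   ]
 shift cm (in current axes) [ 7.51  0.09 -0.11]  turn deg [-0.32 -0.02  0.1 ]  | shift in final axes cm [ 7.51  0.07 -0.11]
```

```bash
python3 -m handwheel '[[1,0.1,-0.1,0,0,0,1],[1.5,0,0,0,0,0,1],[1.5,0,0,0,0,0,1],[1.5,0,0,0,0,0,1],[1.2,0,0,0,0,0,1],[0.8,0,0,0,0,0,1],[0,0,0,0,0,0,1],[0,0,0,0,0,0,1],[0,0,0,0,0,0,1]]'
python3 - <<'E'
from h import *
go([483.6,17.3,67],97.6)
E
```

```text
time_s: 3.45
eef_pos: [484.9, 18.3, 68.2]
ee_rot: [0.467, 0.531, -0.466, 0.532]
wrist_force: [0.4, 0.8, 1.2]
grip_width: 1.0
t 3.45 pos [484.9  18.3  68.2] tilt 0.1 jawang -82.6 q6 1.25 g 1.0 F [0.4 0.8 1.2]
 tool y->world [0.992 0.129 0.002]  tool z-> [ 0.129 -0.992  0.001]
 shift cm (in current axes) [ 0.12 -0.14  0.08]  turn deg [-0.22  0.03 -0.1 ]  | shift in final axes cm [ 0.12 -0.14  0.08]
```

```bash
python3 -m handwheel '[[0,0,0,0,0,0,0.7],[0,0,0,0,0,0,0.6],[0,0,0,0,0,0,0.5],[0,0,0,0,0,0,0.4],[0,0,0,0,0,0,0.4],[0,0,0,0,0,0,0.3],[0,0,0,0,0,0,0.3],[0,0,0,0,0,0,0.3],[0,0,0,0,0,0,0.3]]'
python3 - <<'E'
from h import *
go([483.6,17.3,67],97.6)
E
```

```text
time_s: 4.2
eef_pos: [484.2, 18.4, 67.6]
ee_rot: [0.467, 0.531, -0.467, 0.531]
wrist_force: [-0.1, -0.9, 2.1]
grip_width: 0.567
t 4.2 pos [484.2  18.4  67.6] tilt 0.01 jawang -82.6 q6 1.25 g 0.567 F [-0.1 -0.9  2.1]
 tool y->world [0.992 0.129 0.   ]  tool z-> [ 0.129 -0.992  0.   ]
 shift cm (in current axes) [ 0.06 -0.07  0.1 ]  turn deg [-0.21  0.   -0.  ]  | shift in final axes cm [ 0.06 -0.07  0.1 ]
```

```bash
python3 -m handwheel '[[-0.5,0,0,0,0,0,0.3],[-1,0,0,0,0,0,0.3],[-1.5,0,0,0,0,0,0.3],[-2,0,0,0,0,0,0.3],[-2,0,-0.5,0,0,0,0.3],[-1,0,-1.5,0,0,0,0.3],[0,-0.1,-2.5,0,0,0,0.3],[0,-0.1,-3,0,0,0,0.3],[0,-0.1,-3,0,0,0,0.3],[0,-0.1,-3,0,0,0,0.3],[0,-0.1,-3,0,0,0,0.3],[0,-0.1,-3,0,0,0,0.3]]'
python3 -m handwheel '[[0,0,-3,0,0,0,0.3],[0,0,-3,0,0,0,0.3],[0,0,-2,0,0,0,0.3],[0,0,-1.5,0,0,0,0.3],[0,0,-0.7,0,0,0,0.3],[0,0,0,0,0,0,0.3],[0,0,0,0,0,0,0.3]]'
python3 - <<'E'
from h import *
go([440,313,66],97.6)
i,d=read_camera("top");cv2.imwrite("pics/top2.png",i)
i,d=read_camera("side");cv2.imwrite("pics/side2.png",i)
E
```

```text
time_s: 5.2
eef_pos: [452.2, 212.4, 147.6]
ee_rot: [0.467, 0.531, -0.467, 0.531]
wrist_force: [0.9, -0.7, -2.7]
grip_width: 0.57
time_s: 5.78
eef_pos: [439.6, 311.8, 147.4]
ee_rot: [0.466, 0.531, -0.467, 0.531]
wrist_force: [-0.7, -0.3, -1.6]
grip_width: 0.57
t 5.78 pos [439.6 311.8 147.4] tilt 0.06 jawang -82.6 q6 1.85 g 0.57 F [-0.7 -0.3 -1.6]
 tool y->world [ 0.992  0.129 -0.001]  tool z-> [ 0.129 -0.992  0.001]
 shift cm (in current axes) [ 8.14  0.06 -0.12]  turn deg [-0.17  0.04  0.05]  | shift in final axes cm [ 8.14  0.05 -0.11]
```

View pics/side2.png

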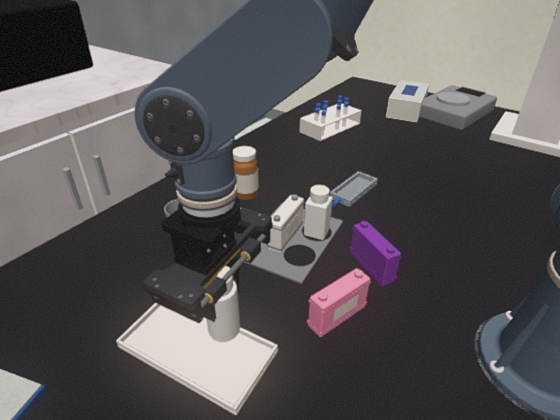

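The round bottle (about 222,310) hangs upright over the tray, and its disc (299,255) is now free.

```bash
python3 -m handwheel '[[1,0,0,0,0,0,0.3],[2,0,0,0,0,0,0.3],[2,0,0,0,0,0,0.3],[1.5,0,0,0,0,0,0.3],[0.8,0,0,0,0,0,0.3],[0.4,0,0,0,0,0,0.3],[0.2,0,0,0,0,0,0.3],[0.15,0,0,0,0,0,0.3],[0.15,0,0,0,0,0,0.3],[0,0,0,0,0,0,0.3],[0,0,0,0,0,0,0.3]]'
```

```text
time_s: 6.8
eef_pos: [440.4, 312.4, 66.1]
ee_rot: [0.467, 0.531, -0.466, 0.531]
wrist_force: [-0.4, 0.1, -1.9]
grip_width: 0.568
```

```bash
python3 -m handwheel '[[0.05,0,0,0,0,0,0.3],[0.05,0,0,0,0,0,0.3],[0.05,0,0,0,0,0,0.3],[0,0,0,0,0,0,0.3]]'
```

```text
time_s: 7.13
eef_pos: [440.2, 312.4, 64.6]
ee_rot: [0.467, 0.531, -0.466, 0.531]
wrist_force: [-0.8, -0.1, 2.6]
grip_width: 0.567
```

Contact made. Release and lift.

```bash
python3 -m handwheel '[[0,0,0,0,0,0,0.65],[0,0,0,0,0,0,0.75],[0,0,0,0,0,0,0.9],[0,0,0,0,0,0,1],[0,0,0,0,0,0,1],[0,0,0,0,0,0,1],[-1,0,0,0,0,0,1],[-2,0,0,0,0,0,1],[-3,0,0,0,0,0,1],[-3,0,0,0,0,0,1],[-3,0,0,0,0,0,1],[-2,0,0,0,0,0,1]]'
python3 - <<'E'
from h import *
go([496.4,-72.9,205],101.8)
E
```

```text
time_s: 8.13
eef_pos: [440.9, 312.7, 207.6]
ee_rot: [0.468, 0.531, -0.465, 0.532]
wrist_force: [0.1, -0.0, -0.5]
grip_width: 0.998
t 8.13 pos [440.9 312.7 207.6] tilt 0.25 jawang -82.6 q6 1.85 g 0.998 F [ 0.1 -0.  -0.5]
 tool y->world [0.992 0.129 0.004]  tool z-> [ 0.129 -0.992 -0.001]
 shift cm (in current axes) [ 0.22  0.54 38.95]  turn deg [-4.41 -0.06 -0.24]  | shift in final axes cm [ 0.26 -2.45 38.88]
```

```bash
python3 -m handwheel '[[0,0,1,0,0,0,1],[0,0,2,0,0,0,1],[0,0,3.2,0,0,0,1],[0,0.1,3.5,0,0,0,1],[0,0.1,3.5,0,0,0,1],[0,0.1,3.5,0,0,0,1],[0,0.1,3.5,0,0,0,1],[0,0.1,3.5,0,0,0,1],[0,0,3.5,0,0,0,1],[0,0,3.5,0,0,0,1],[0,0,3.5,0,0,0,1],[0,0,2.5,0,0,0,1]]'
python3 -m handwheel '[[0,0,1.2,-1,0,0,1],[0,0,0.5,-1.4,0,0,1],[0,0,0,-2,0,0,1],[0,0,0,0,0,0,1],[0,0,0,0,0,0,1]]'
python3 - <<'E'
from h import *
go([496.4,-72.9,67.5],101.8)
i,d=read_camera("side");cv2.imwrite("pics/side3.png",i)
E
```

```text
time_s: 9.13
eef_pos: [491.9, -54.1, 203.9]
ee_rot: [0.467, 0.531, -0.467, 0.531]
wrist_force: [0.1, 0.2, -0.8]
grip_width: 0.995
time_s: 9.55
eef_pos: [493.7, -68.0, 203.8]
ee_rot: [0.446, 0.549, -0.447, 0.548]
wrist_force: [-0.3, 0.1, 0.1]
grip_width: 1.0
t 9.55 pos [493.7 -68.  203.8] tilt 0.07 jawang -78.3 q6 1.0 g 1.0 F [-0.3  0.1  0.1]
 tool y->world [ 0.979  0.203 -0.001]  tool z-> [ 0.203 -0.979 -0.001]
 shift cm (in current axes) [13.62  0.18  0.54]  turn deg [-0.09 -0.04  0.06]  | shift in final axes cm [13.63  0.16  0.53]
```

View pics/side3.png

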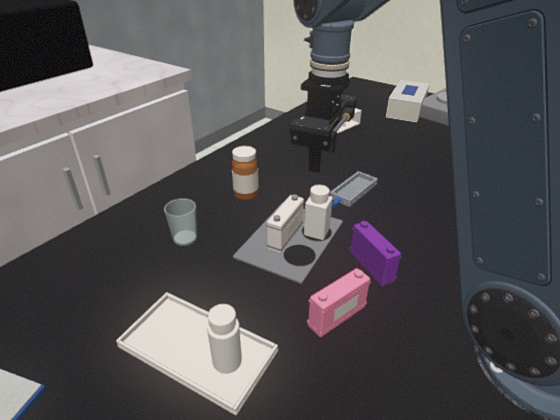

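The round bottle stands upright in the tray (225,340). Now down onto the square bottle.

```bash
python3 -m handwheel '[[1,0.1,0.3,0,0,0,1],[2,0.1,0.24,0,0,0,1],[2.5,0,0,0,0,0,1],[2,0,0,0,0,0,1],[1.7,0,0,0,0,0,1],[1.5,0,0,0,0,0,1],[1.5,0,0,0,0,0,1],[1.0,0,0,0,0,0,1],[0.4,0,0,0,0,0,1],[0,0,0,0,0,0,1],[0,0,0,0,0,0,1]]'
python3 - <<'E'
from h import *
go([496.4,-72.9,67.5],101.8)
E
```

```text
time_s: 10.52
eef_pos: [497.7, -72.8, 68.1]
ee_rot: [0.446, 0.549, -0.446, 0.549]
wrist_force: [-0.0, -0.1, -0.2]
grip_width: 1.001
t 10.52 pos [497.7 -72.8  68.1] tilt 0.01 jawang -78.2 q6 1.0 g 1.001 F [-0.  -0.1 -0.2]
 tool y->world [0.979 0.204 0.   ]  tool z-> [ 0.204 -0.979  0.   ]
 shift cm (in current axes) [ 0.06 -0.13 -0.02]  turn deg [-0.    0.01 -0.01]  | shift in final axes cm [ 0.06 -0.13 -0.02]
```

```bash
python3 -m handwheel '[[0,0,0,0,0,0,0.7],[0,0,0,0,0,0,0.6],[0,0,0,0,0,0,0.5],[0,0,0,0,0,0,0.4],[0,0,0,0,0,0,0.4],[0,0,0,0,0,0,0.3],[0,0,0,0,0,0,0.3],[0,0,0,0,0,0,0.3],[0,0,0,0,0,0,0.3]]'
python3 - <<'E'
from h import *
go([559,326.6,150],101.8)
E
```

```text
time_s: 11.27
eef_pos: [497.6, -72.9, 68.2]
ee_rot: [0.446, 0.549, -0.446, 0.549]
wrist_force: [-0.4, -1.0, 2.3]
grip_width: 0.571
t 11.27 pos [497.6 -72.9  68.2] tilt 0.02 jawang -78.2 q6 1.0 g 0.571 F [-0.4 -1.   2.3]
 tool y->world [0.979 0.204 0.   ]  tool z-> [ 0.204 -0.979  0.   ]
 shift cm (in current axes) [ -8.18  14.17 -37.86]  turn deg [-0.01  0.01 -0.01]  | shift in final axes cm [ -8.18  14.18 -37.85]
```

```bash
python3 -m handwheel '[[-0.5,0,0,0,0,0,0.3],[-1,0,0,0,0,0,0.3],[-2,0,0,0,0,0,0.3],[-2.5,0,0,0,0,0,0.3],[-2.5,0,0,0,0,0,0.3],[-1.8,0,0,0,0,0,0.3],[-0.7,0.3,-0.8,0,0,0,0.3],[0,0.6,-1.6,0,0,0,0.3],[0,0.9,-2.4,0,0,0,0.3],[0,1.1,-3,0,0,0,0.3],[0,1.1,-3,0,0,0,0.3],[0,1.1,-3,0,0,0,0.3]]'
python3 -m handwheel '[[0,1.1,-3,0,0,0,0.3],[0,1.1,-3,0,0,0,0.3],[0,1.1,-3,0,0,0,0.3],[0,1.1,-3,0,0,0,0.3],[0,1.1,-3,0,0,0,0.3],[0,1.1,-3,0,0,0,0.3],[0,1.1,-2.8,0,0,0,0.3],[0,0.9,-2.2,0,0,0,0.3],[0,0.6,-1.5,0,0,0,0.3],[0,0.3,-0.8,0,0,0,0.3],[0,0,0,0,0,0,0.3],[0,0,0,0,0,0,0.3]]'
python3 - <<'E'
from h import *
go([559,326.6,66],101.8)
i,d=read_camera("top");cv2.imwrite("pics/top4.png",i)
E
```

```text
time_s: 12.27
eef_pos: [518.4, 74.6, 177.7]
ee_rot: [0.446, 0.549, -0.446, 0.548]
wrist_force: [0.4, 0.4, -1.2]
grip_width: 0.573
time_s: 13.27
eef_pos: [559.5, 339.5, 177.3]
ee_rot: [0.445, 0.549, -0.447, 0.549]
wrist_force: [-1.0, 0.3, -2.6]
grip_width: 0.569
t 13.27 pos [559.5 339.5 177.3] tilt 0.13 jawang -78.2 q6 1.74 g 0.569 F [-1.   0.3 -2.6]
 tool y->world [ 0.979  0.205 -0.002]  tool z-> [ 0.205 -0.979  0.001]
 shift cm (in current axes) [11.14 -0.29  1.24]  turn deg [0.04 0.05 0.12]  | shift in final axes cm [11.13 -0.31  1.25]
```

View pics/top4.png

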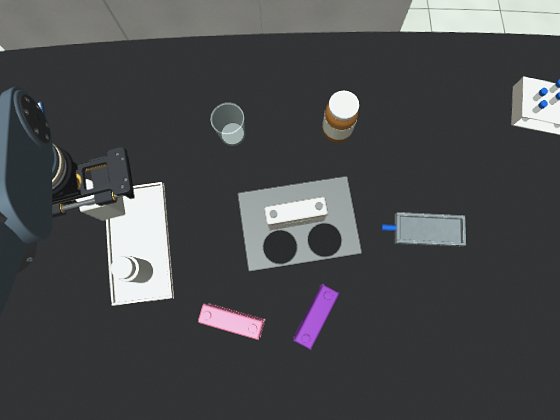

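The cartridge has not moved, both discs are free, and the round bottle stands in the tray (125,268). I lower the square bottle.

```bash
python3 -m handwheel '[[1,-0.1,0.4,0,0,0,0.3],[2,-0.1,0.5,0,0,0,0.3],[2.3,-0.1,0.3,0,0,0,0.3],[2,0,0,0,0,0,0.3],[1.5,0,0,0,0,0,0.3],[1.0,0,0,0,0,0,0.3],[0.6,0,0,0,0,0,0.3],[0.3,0,0,0,0,0,0.3],[0.2,0,0,0,0,0,0.3],[0.1,0,0,0,0,0,0.3],[0,0,0,0,0,0,0.3],[0,0,0,0,0,0,0.3]]'
```

```text
time_s: 14.32
eef_pos: [560.6, 327.7, 68.9]
ee_rot: [0.446, 0.548, -0.445, 0.549]
wrist_force: [-0.5, 1.1, -1.0]
grip_width: 0.573
```

```bash
python3 -m handwheel '[[0.15,0,0,0,0,0,0.3],[0.1,0,0,0,0,0,0.3],[0.05,0,0,0,0,0,0.3],[0.04,0,0,0,0,0,0.3],[0.03,0,0,0,0,0,0.3],[0,0,0,0,0,0,0.3]]'
```

```text
time_s: 14.82
eef_pos: [560.1, 327.5, 65.2]
ee_rot: [0.446, 0.549, -0.446, 0.549]
wrist_force: [-2.1, -1.8, 4.2]
grip_width: 0.569
```

```bash
python3 -m handwheel '[[0,0,0,0,0,0,0.65],[0,0,0,0,0,0,0.75],[0,0,0,0,0,0,0.9],[0,0,0,0,0,0,1],[0,0,0,0,0,0,1],[0,0,0,0,0,0,1],[-1,0,0,0,0,0,1],[-2,0,0,0,0,0,1],[-3,0,0,0,0,0,1],[-3,0,0,0,0,0,1],[-3,0,0,0,0,0,1],[-1,0,0,0,0,0,1]]'
python3 - <<'E'
from h import *
i,d=read_camera("side");cv2.imwrite("pics/side5.png",i)
go([545.7,-16,190],101.8)
E
```

```text
time_s: 15.82
eef_pos: [562.7, 328.6, 200.2]
ee_rot: [0.449, 0.547, -0.443, 0.55]
wrist_force: [1.3, 0.8, 0.5]
grip_width: 0.996
t 15.87 pos [563.  328.6 200.5] tilt 0.61 jawang -78.2 q6 1.72 g 0.997 F [0.5 0.6 0.2]
 tool y->world [0.979 0.204 0.011]  tool z-> [ 0.204 -0.979 -0.002]
 shift cm (in current axes) [ 0.9  -8.75 33.38]  turn deg [-0.  -0.1 -0.6]  | shift in final axes cm [ 1.05 -8.74 33.38]
```

View pics/side5.png

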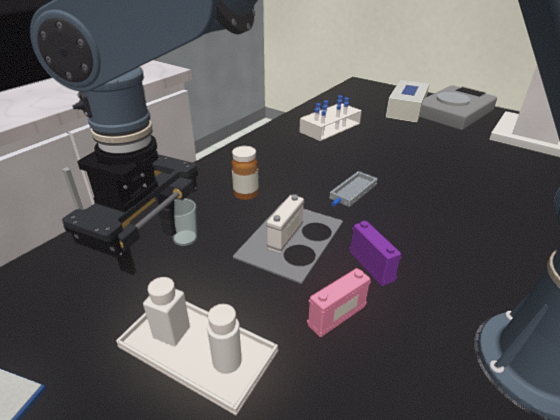

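Both bottles stand upright in the tray, at (165,315) and (225,340). Next I move to the cartridge: shift first, then turn −87°.

```bash
python3 -m handwheel '[[0,-0.4,1.2,0,0,0,1],[0,-0.6,2.4,0,0,0,1],[0,-0.8,3.2,0,0,0,1],[0,-0.9,3.4,0,0,0,1],[0,-0.9,3.4,0,0,0,1],[0,-0.9,3.4,0,0,0,1],[0,-0.9,3.4,0,0,0,1],[0,-0.9,3.4,0,0,0,1],[0,-0.9,3.4,0,0,0,1],[0,-0.8,3.2,0,0,0,1],[0,-0.5,2,0,0,0,1],[0,-0.3,1,0,0,0,1]]'
python3 -m handwheel '[[0,0,0,-4,0,0,1],[0,0,0,-7,0,0,1],[0,0,0,-7,0,0,1],[0,0,0,-7,0,0,1],[0,0,0,-7,0,0,1],[0,0,0,-7,0,0,1],[0,0,0,-7,0,0,1],[0,0,0,-7,0,0,1],[0,0,0,-7,0,0,1],[0,0,0,-7,0,0,1],[0,0,0,-7,0,0,1],[0,0,0,-7,0,0,1]]'
python3 -m handwheel '[[0,0,0,-4,0,0,1],[0,0,0,-1.5,0,0,1],[0,0,0,0,0,0,1],[0,0,0,0,0,0,1]]'
python3 - <<'E'
from h import *
i,d=read_camera("wrist");cv2.imwrite("pics/w6.png",i)
go([545.7,-16,49],8.5)
E
```

```text
time_s: 16.87
eef_pos: [540.0, -20.6, 192.2]
ee_rot: [0.446, 0.549, -0.448, 0.547]
wrist_force: [0.0, -0.2, -0.2]
grip_width: 0.997
time_s: 17.87
eef_pos: [540.4, -16.8, 192.7]
ee_rot: [-0.019, 0.708, 0.02, 0.705]
wrist_force: [0.5, -0.4, -0.1]
grip_width: 0.999
time_s: 18.2
eef_pos: [540.9, -17.0, 193.1]
ee_rot: [-0.051, 0.706, 0.051, 0.704]
wrist_force: [-0.0, 0.1, -0.2]
grip_width: 1.0
t 18.25 pos [541.2 -17.1 193.4] tilt 0.14 jawang 8.3 q6 -0.38 g 1.002 F [-0.5  0.7  0.4]
 tool y->world [-0.144  0.99   0.001]  tool z-> [ 0.99   0.144 -0.002]
 shift cm (in current axes) [14.44  0.03  0.49]  turn deg [-0.24 -0.12 -0.06]  | shift in final axes cm [14.44  0.04  0.46]
```

View pics/w6.png

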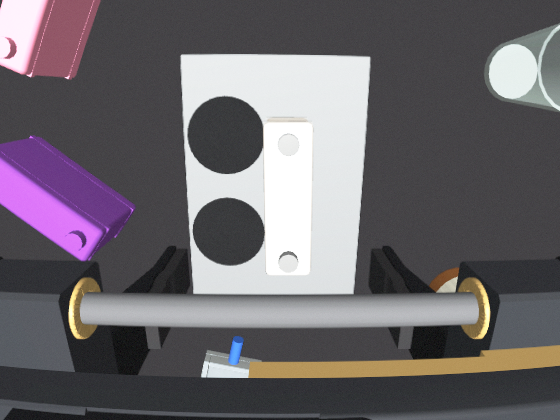

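The cartridge (288,197) lies along the fingers, between the jaws. I descend and grip.

```bash
python3 -m handwheel '[[1,0,0.25,0,0,0,1],[2,0,0.22,0,0,0,1],[2.5,0,0,0,0,0,1],[2.5,0,0,0,0,0,1],[2,0,0,0,0,0,1],[1.6,0,0,0,0,0,1],[1.3,0,0,0,0,0,1],[1.0,0,0,0,0,0,1],[0.5,0,0,0,0,0,1],[0,0,0,0,0,0,1],[0,0,0,0,0,0,1]]'
python3 - <<'E'
from h import *
go([545.7,-16,49],8.5)
E
```

```text
time_s: 19.17
eef_pos: [546.9, -16.8, 50.3]
ee_rot: [-0.051, 0.705, 0.051, 0.705]
wrist_force: [0.4, -0.3, 0.3]
grip_width: 1.001
t 19.17 pos [546.9 -16.8  50.3] tilt 0.0 jawang 8.3 q6 -0.38 g 1.001 F [ 0.4 -0.3  0.3]
 tool y->world [-0.144  0.99   0.   ]  tool z-> [0.99  0.144 0.   ]
 shift cm (in current axes) [ 0.13  0.1  -0.11]  turn deg [-0.22  0.   -0.  ]  | shift in final axes cm [ 0.13  0.1  -0.11]
```

```bash
python3 -m handwheel '[[0,0,0,0,0,0,0.7],[0,0,0,0,0,0,0.55],[0,0,0,0,0,0,0.45],[0,0,0,0,0,0,0.35],[0,0,0,0,0,0,0.25],[0,0,0,0,0,0,0.2],[0,0,0,0,0,0,0.2],[0,0,0,0,0,0,0.2],[0,0,0,0,0,0,0.2],[0,0,0,0,0,0,0.2]]'
python3 - <<'E'
from h import *
go([511.5,-300,150],-4.5)
E
```

```text
time_s: 20.0
eef_pos: [547.0, -16.9, 50.4]
ee_rot: [-0.051, 0.705, 0.051, 0.705]
wrist_force: [1.3, 0.3, -0.3]
grip_width: 0.414
t 20.0 pos [547.  -16.9  50.4] tilt 0.02 jawang 8.3 q6 -0.38 g 0.414 F [ 1.3  0.3 -0.3]
 tool y->world [-0.144  0.99  -0.   ]  tool z-> [0.99  0.144 0.   ]
 shift cm (in current axes) [ -9.97 -27.51  -7.59]  turn deg [12.78  0.02  0.  ]  | shift in final axes cm [ -9.96 -28.5   -1.32]
```

```bash
python3 -m handwheel '[[-0.5,0,0,0,0,0,0.2],[-1,0,0,0,0,0,0.2],[-2,0,0,0,0,0,0.2],[-2.5,0,0,0,0,0,0.2],[-2,-0.6,-0.2,0,0,0,0.2],[-1.4,-1.3,-0.4,0,0,0,0.2],[-0.6,-2,-0.6,0,0,0,0.2],[0,-2.7,-0.75,0,0,0,0.2],[0,-3,-0.8,0,0,0,0.2],[0,-3,-0.8,0,0,0,0.2],[0,-3,-0.8,0,0,0,0.2],[0,-3,-0.8,0,0,0,0.2]]'
python3 -m handwheel '[[0,-2.7,-0.75,0,0,0,0.2],[0,-2.2,-0.6,0,0,0,0.2],[0,-1.5,-0.4,0,0,0,0.2],[0,-0.8,-0.2,0,0,0,0.2],[0,0,0,3,0,0,0.2],[0,0,0,5,0,0,0.2],[0,0,0,4,0,0,0.2],[0,0,0,0.8,0,0,0.2],[0,0,0,0,0,0,0.2],[0,0,0,0,0,0,0.2]]'
python3 - <<'E'
from h import *
for n in ("top","side"):
    i,d=read_camera(n);cv2.imwrite(f"pics/{n}7.png",i)
i,d=read_camera("wrist");cv2.imwrite("pics/w7.png",i)
go([512.5,-300,55],-4.5)
E
```

```text
time_s: 21.0
eef_pos: [521.9, -209.4, 151.0]
ee_rot: [-0.051, 0.705, 0.051, 0.705]
wrist_force: [-0.5, 0.7, -2.7]
grip_width: 0.415
time_s: 21.83
eef_pos: [513.7, -281.6, 150.4]
ee_rot: [0.027, 0.707, -0.027, 0.706]
wrist_force: [0.5, -0.8, -2.5]
grip_width: 0.415
t 21.98 pos [ 513.8 -282.   150.4] tilt 0.01 jawang -4.4 q6 -0.62 g 0.411 F [ 0.2  0.2 -3. ]
 tool y->world [0.078 0.997 0.   ]  tool z-> [ 0.997 -0.078 -0.   ]
 shift cm (in current axes) [ 9.54 -1.8   0.01]  turn deg [ 0.05 -0.01 -0.01]  | shift in final axes cm [ 9.54 -1.8   0.01]
```

View pics/w7.png

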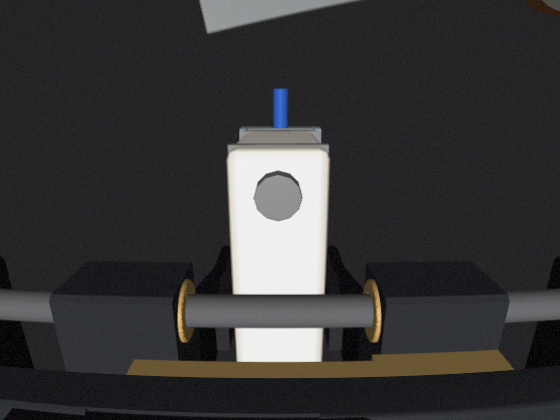

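View pics/side7.png

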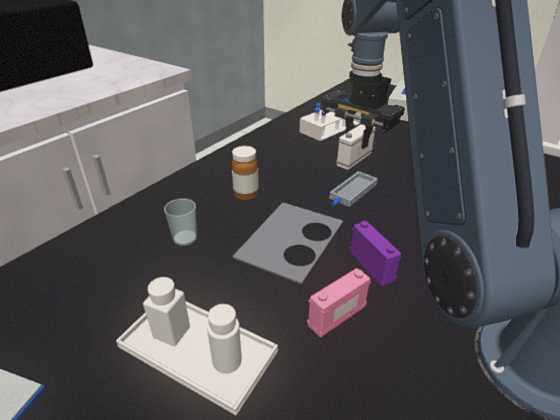

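In the wrist view the dock wall spans columns 240–321 and the cartridge is centred at 279, so the sideways alignment is good. I now check the dock's +y edge (row ~127) and the cartridge end.

```bash
python3 - <<'E'
from h import *
p=camera_params("wrist")
i=cv2.imread("pics/w7.png");cv2.imwrite("pics/w7z.png",cv2.resize(i[80:210,200:360],None,fx=4.5,fy=4.5,interpolation=cv2.INTER_CUBIC))
print(plane(p,[[240,128],[321,128],[281,128]],20).round(1), plane(p,[[232,148],[326,148]],150.4+38.0).round(1))
E
```

```text
[[ 487.6 -225.6   20. ]
 [ 550.2 -230.5   20. ]
 [ 519.2 -228.2   20. ]] [[ 502.5 -219.6  188.4]
 [ 533.8 -222.   188.4]]
```

View pics/w7z.png

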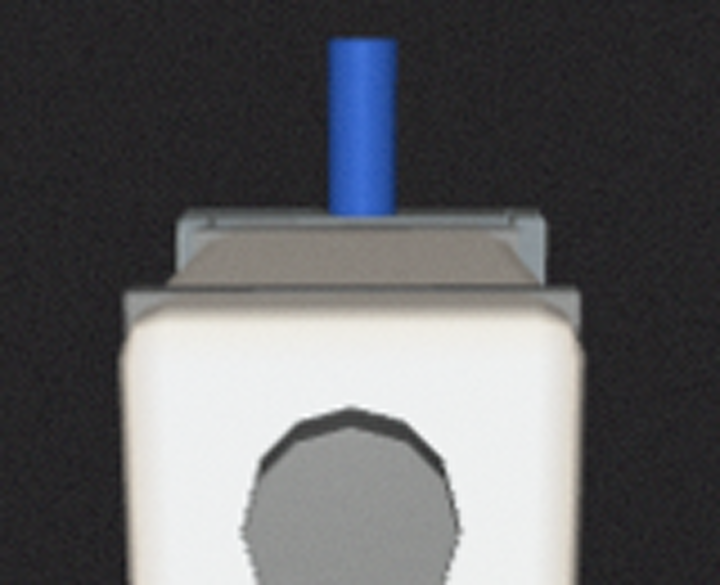

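Dock centre from this view is (513.4, −302) with yaw −4.5°, which agrees with the top view. The cartridge centre has to go about 21 mm further along −y.

```bash
python3 -m handwheel '[[0,-1,0,0,0,0,0.2],[0,-1.1,0,0,0,0,0.2],[1,0,0,0,0,0,0.2],[1.5,0,0,0,0,0,0.2],[1.5,0,0,0,0,0,0.2],[1.5,0,0,0,0,0,0.2],[1,0,0,0,0,0,0.2],[0.6,0,0,0,0,0,0.2],[0.4,0,0,0,0,0,0.2],[0,0,0,0,0,0,0.2],[0,0,0,0,0,0,0.2]]'
python3 - <<'E'
from h import *
i,d=read_camera("wrist");cv2.imwrite("pics/w8.png",i)
go([513.4,-303,48.4],-4.5)
E
```

```text
time_s: 22.9
eef_pos: [512.4, -303.6, 75.5]
ee_rot: [0.028, 0.706, -0.028, 0.707]
wrist_force: [-0.3, -0.1, -2.5]
grip_width: 0.409
t 22.95 pos [ 512.5 -303.7   75.9] tilt 0.08 jawang -4.5 q6 -0.64 g 0.413 F [ 0.9  0.2 -2.5]
 tool y->world [ 0.079  0.997 -0.001]  tool z-> [ 0.997 -0.079  0.001]
 shift cm (in current axes) [2.75 0.08 0.08]  turn deg [-0.01  0.06  0.04]  | shift in final axes cm [2.75 0.08 0.08]
```

View pics/w8.png

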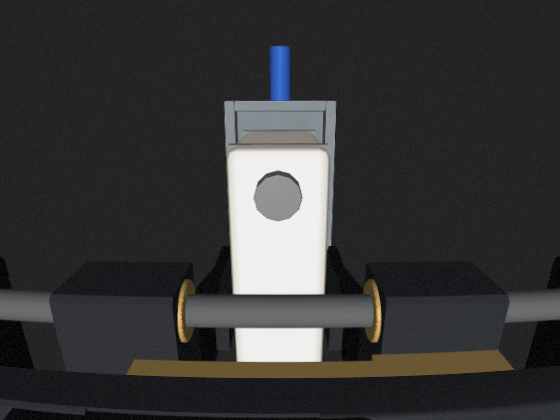

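```bash
python3 - <<'E'
from h import *
p=camera_params("wrist")
print(plane(p,[[225,101],[335,101],[237,109],[325,109]],20).round(1), plane(p,[[232,148],[326,148]],75.7+37.6).round(1))
E
python3 -m handwheel '[[0.6,0,0.08,0,0,0,0.2],[0.6,0,0,0,0,0,0.2],[0.5,0,0,0,0,0,0.2],[0.4,0,0,0,0,0,0.2],[0.2,0,0,0,0,0,0.2],[0.15,0,0,0,0,0,0.2],[0.1,0,0,0,0,0,0.2],[0,0,0,0,0,0,0.2],[0,0,0,0,0,0,0.2]]'
```

```text
[[ 487.6 -226.    20. ]
 [ 550.  -231.    20. ]
 [ 494.  -231.1   20. ]
 [ 544.1 -235.    20. ]] [[ 501.2 -241.3  113.3]
 [ 532.7 -243.8  113.3]]
time_s: 23.7
eef_pos: [512.9, -303.5, 49.9]
ee_rot: [0.028, 0.707, -0.028, 0.707]
wrist_force: [-0.2, -0.1, -2.2]
grip_width: 0.411
```

```bash
python3 -m handwheel '[[0.05,0,0,0,0,0,0.2],[0.05,0,0,0,0,0,0.2],[0.05,0,0,0,0,0,0.2],[0.04,0,0,0,0,0,0.2],[0,0,0,0,0,0,0.2],[0,0,0,0,0,0,0.2]]'
```

```text
time_s: 24.2
eef_pos: [513.0, -303.5, 48.4]
ee_rot: [0.028, 0.706, -0.028, 0.707]
wrist_force: [-0.8, 0.7, 1.5]
grip_width: 0.405
```

```bash
python3 -m handwheel '[[0.04,0,0,0,0,0,0.2],[0,0,0,0,0,0,0.2],[0,0,0,0,0,0,0.5],[0,0,0,0,0,0,0.6],[0,0,0,0,0,0,0.8],[0,0,0,0,0,0,1],[0,0,0,0,0,0,1],[0,0,0,0,0,0,1],[-1,0,0,0,0,0,1],[-2,0,0,0,0,0,1],[-3,0,0,0,0,0,1],[-3,0,0,0,0,0,1]]'
python3 -m handwheel '[[-3,1,0,0,0,0,1],[-2,2,0,0,0,0,1],[-1,2.5,0,0,0,0,1],[0,3,0,0,0,0,1],[0,3,0,0,0,0,1],[0,3,0,0,0,0,1],[0,3,0,0,0,0,1],[0,3,0,0,0,0,1],[0,1.5,0,0,0,0,1],[0,0,0,0,0,0,1]]'
python3 - <<'E'
from h import *
for n in ("top","side"):
    i,d=read_camera(n);cv2.imwrite(f"pics/{n}9.png",i);np.save(f"pics/{n}9.npy",d)
go([560.1,327.5,190],101.8)
E
```

```text
time_s: 25.2
eef_pos: [512.3, -302.9, 138.3]
ee_rot: [0.028, 0.707, -0.027, 0.706]
wrist_force: [0.0, -0.8, -0.0]
grip_width: 0.979
time_s: 26.03
eef_pos: [529.6, -80.6, 198.3]
ee_rot: [0.027, 0.707, -0.026, 0.706]
wrist_force: [0.1, 0.0, -0.1]
grip_width: 0.999
t 26.13 pos [530.4 -83.8 198.2] tilt 0.08 jawang -4.4 q6 -0.29 g 0.998 F [-0.1  0.1  0.3]
 tool y->world [ 0.077  0.997 -0.001]  tool z-> [ 0.997 -0.077  0.001]
 shift cm (in current axes) [ 0.79 41.24 -0.2 ]  turn deg [73.79  0.08  0.  ]  | shift in final axes cm [  0.82  11.32 -39.66]
```

View pics/top9.png

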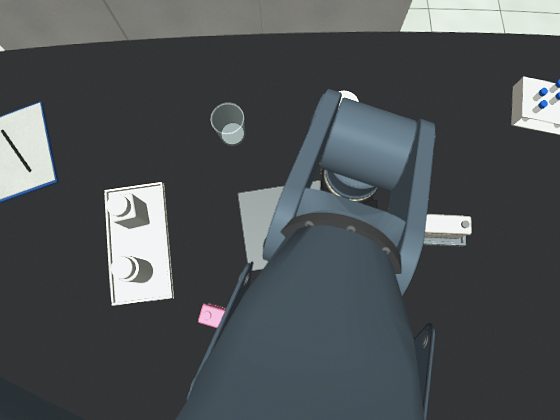

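View pics/side9.png

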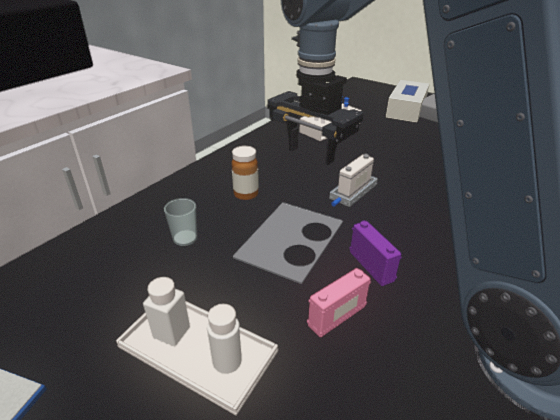

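The cartridge is seated upright in the dock (354,178) and both bottles stand in the tray. Back for the square bottle.

```bash
python3 -m handwheel '[[0,1.5,0,0,0,0,1],[0,2.7,0,0,0,0,1],[0,3.5,0,0,0,0,1],[0,3.7,0,0,0,0,1],[0,3.7,0,0,0,0,1],[0,3.7,0,0,0,0,1],[0,3.7,0,0,0,0,1],[0,3.7,0,0,0,0,1],[0,3.7,0,0,0,0,1],[0,3.7,0,0,0,0,1],[0,3.5,0,0,0,0,1],[0,2.2,0,0,0,0,1]]'
python3 -m handwheel '[[0,1.2,0,4,0,0,1],[0,0,0,7,0,0,1],[0,0,0,7,0,0,1],[0,0,0,7,0,0,1],[0,0,0,7,0,0,1],[0,0,0,7,0,0,1],[0,0,0,7,0,0,1],[0,0,0,7,0,0,1],[0,0,0,7,0,0,1],[0,0,0,7,0,0,1],[0,0,0,5,0,0,1],[0,0,0,1.8,0,0,1]]'
python3 -m handwheel '[[0,0,0,0,0,0,1],[0,0,0,0,0,0,1]]'
python3 - <<'E'
from h import *
go([560.1,327.5,65.2],101.8)
i,d=read_camera("top");cv2.imwrite("pics/top10.png",i);np.save("pics/top10.npy",d)
p=camera_params("wrist");i,d=read_camera("wrist");cv2.imwrite("pics/w10.png",i)
W=cloud(p,d);Z=W[...,2]
m=(Z>118)&(Z<132)&(i.min(2)>90)
cs,_=cv2.findContours(m.astype(np.uint8),0,1)
for c in cs:
    if cv2.contourArea(c)>300:
        P=plane(p,c[:,0],125)[:,:2].astype(np.float32);print(c[:,0].mean(0),cv2.minEnclosingCircle(P))
# cartridge in dock by top cam
p=camera_params("top");W=cloud(p,np.load("pics/top10.npy"));Z=W[...,2]
m=(Z>78)&(Z<92);m[:,:385]=0;m[:190]=0;m[255:]=0
cs,_=cv2.findContours(m.astype(np.uint8),0,1);c=max(cs,key=cv2.contourArea)
P=plane(p,c[:,0],86)[:,:2].astype(np.float32);print("cart",cv2.minAreaRect(P),np.nanmedian(Z[m]))
E
```

```text
time_s: 27.13
eef_pos: [562.3, 309.8, 197.9]
ee_rot: [0.028, 0.706, -0.027, 0.707]
wrist_force: [0.4, -0.3, -1.1]
grip_width: 1.001
time_s: 28.13
eef_pos: [563.4, 318.0, 197.7]
ee_rot: [0.448, 0.547, -0.448, 0.547]
wrist_force: [0.4, 0.6, -0.2]
grip_width: 1.001
time_s: 28.3
eef_pos: [563.0, 318.5, 197.6]
ee_rot: [0.447, 0.548, -0.447, 0.548]
wrist_force: [0.3, -0.5, -0.3]
grip_width: 0.999
t 28.3 pos [563.  318.5 197.6] tilt 0.02 jawang -78.4 q6 1.71 g 0.999 F [ 0.3 -0.5 -0.3]
 tool y->world [0.979 0.202 0.   ]  tool z-> [ 0.202 -0.979  0.   ]
 shift cm (in current axes) [13.24 -0.11 -0.95]  turn deg [-0.15  0.01 -0.02]  | shift in final axes cm [13.24 -0.1  -0.94]
[251.95945946 357.75      ] ((444.3960266113281, 314.6295471191406), 21.31249237060547)
[265.52       218.74857143] ((560.2261962890625, 326.8337097167969), 21.45842170715332)
cart ((511.4983215332031, -299.21795654296875), (121.31359100341797, 35.8140869140625), 85.63684844970703) 86.44266695581041
```

View pics/w10.png

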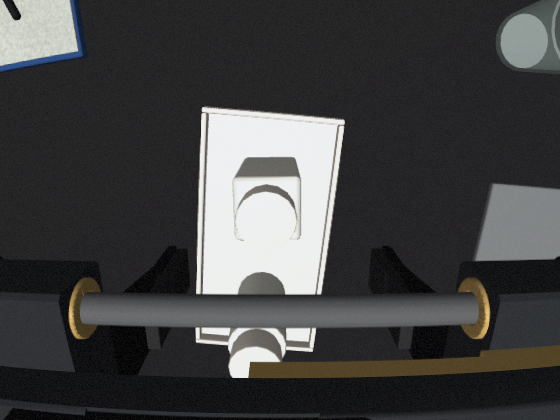

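View pics/top10.png

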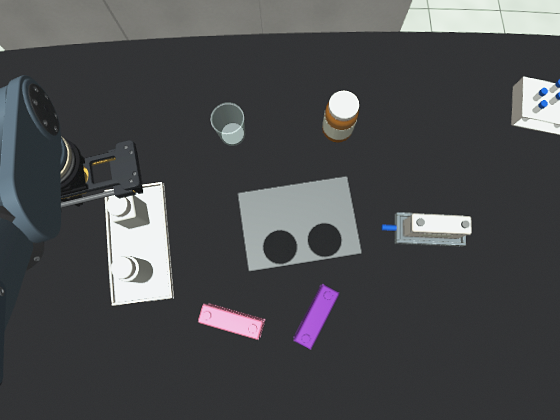

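The cartridge top is at z≈86, centred in the dock. The square cap is at (560.2,326.8), matching the TCP at release. I descend.

```bash
python3 -m handwheel '[[1,0,-0.5,0,0,0,1],[2,-0.1,-0.4,0,0,0,1],[2.5,0,0,0,0,0,1],[2,0,0,0,0,0,1],[1.7,0,0,0,0,0,1],[1.5,0,0,0,0,0,1],[1.2,0,0,0,0,0,1],[0.8,0,0,0,0,0,1],[0.3,0,0,0,0,0,1],[0,0,0,0,0,0,1],[0,0,0,0,0,0,1]]'
python3 - <<'E'
from h import *
go([560.1,327.5,65.2],101.8)
E
```

```text
time_s: 29.32
eef_pos: [559.7, 328.5, 68.0]
ee_rot: [0.447, 0.548, -0.446, 0.549]
wrist_force: [-0.4, 0.4, 0.7]
grip_width: 0.998
t 29.32 pos [559.7 328.5  68. ] tilt 0.06 jawang -78.3 q6 1.73 g 0.998 F [-0.4  0.4  0.7]
 tool y->world [0.979 0.203 0.001]  tool z-> [ 0.203 -0.979 -0.   ]
 shift cm (in current axes) [0.28 0.02 0.11]  turn deg [-0.11 -0.01 -0.06]  | shift in final axes cm [0.28 0.02 0.11]
```

```bash
python3 -m handwheel '[[0.28,0,0.1,0,0,0,1],[0,0,0,0,0,0,0.7],[0,0,0,0,0,0,0.6],[0,0,0,0,0,0,0.5],[0,0,0,0,0,0,0.4],[0,0,0,0,0,0,0.4],[0,0,0,0,0,0,0.3],[0,0,0,0,0,0,0.3],[0,0,0,0,0,0,0.3],[0,0,0,0,0,0,0.3]]'
python3 - <<'E'
from h import *
go([497.6,-72.9,175],101.8)
E
```

```text
time_s: 30.15
eef_pos: [559.5, 327.3, 64.8]
ee_rot: [0.447, 0.548, -0.447, 0.548]
wrist_force: [-0.0, -0.4, 1.5]
grip_width: 0.575
t 30.15 pos [559.5 327.3  64.8] tilt 0.0 jawang -78.3 q6 1.72 g 0.575 F [-0.  -0.4  1.5]
 tool y->world [0.979 0.203 0.   ]  tool z-> [ 0.203 -0.979  0.   ]
 shift cm (in current axes) [-11.02 -14.16  37.94]  turn deg [-0.11  0.   -0.  ]  | shift in final axes cm [-11.02 -14.24  37.91]
```

```bash
python3 -m handwheel '[[-0.5,0,0,0,0,0,0.3],[-1,0,0,0,0,0,0.3],[-2,0,0,0,0,0,0.3],[-2.5,0,0,0,0,0,0.3],[-2.5,0,0,0,0,0,0.3],[-1.8,0,0,0,0,0,0.3],[-0.7,-0.3,0.8,0,0,0,0.3],[0,-0.6,1.6,0,0,0,0.3],[0,-0.9,2.4,0,0,0,0.3],[0,-1.1,3,0,0,0,0.3],[0,-1.1,3,0,0,0,0.3],[0,-1.1,3,0,0,0,0.3]]'
python3 -m handwheel '[[0,-1.1,3,0,0,0,0.3],[0,-1.1,3,0,0,0,0.3],[0,-1.1,3,0,0,0,0.3],[0,-1.1,3,0,0,0,0.3],[0,-1.1,3,0,0,0,0.3],[0,-1.1,3,0,0,0,0.3],[0,-1.1,2.8,0,0,0,0.3],[0,-0.8,2,0,0,0,0.3],[0,-0.4,0.9,0,0,0,0.3],[0,-0.2,0.4,0,0,0,0.3],[0,0,0,0,0,0,0.3],[0,0,0,0,0,0,0.3]]'
python3 - <<'E'
from h import *
go([497.5,-72.9,68.2],101.8)
E
```

```text
time_s: 31.15
eef_pos: [536.1, 180.1, 174.4]
ee_rot: [0.446, 0.549, -0.447, 0.548]
wrist_force: [1.1, 0.5, -2.0]
grip_width: 0.573
time_s: 32.15
eef_pos: [496.8, -71.8, 174.6]
ee_rot: [0.447, 0.549, -0.446, 0.548]
wrist_force: [0.1, 0.4, -2.1]
grip_width: 0.57
t 32.15 pos [496.8 -71.8 174.6] tilt 0.05 jawang -78.3 q6 1.0 g 0.57 F [ 0.1  0.4 -2.1]
 tool y->world [ 0.979  0.203 -0.   ]  tool z-> [ 0.203 -0.979 -0.001]
 shift cm (in current axes) [10.64  0.05  0.13]  turn deg [-0.1  -0.05  0.02]  | shift in final axes cm [10.64  0.04  0.12]
```

```bash
python3 -m handwheel '[[1,0,0.1,0,0,0,0.3],[2,0,0,0,0,0,0.3],[2.3,0,0,0,0,0,0.3],[2,0,0,0,0,0,0.3],[1.2,0,0,0,0,0,0.3],[0.8,0,0,0,0,0,0.3],[0.5,0,0,0,0,0,0.3],[0.3,0,0,0,0,0,0.3],[0.2,0,0,0,0,0,0.3],[0,0,0,0,0,0,0.3],[0,0,0,0,0,0,0.3],[0,0,0,0,0,0,0.3]]'
python3 - <<'E'
from h import *
go([497.0,-72.9,68.2],101.8)
E
```

```text
time_s: 33.15
eef_pos: [497.8, -73.8, 72.4]
ee_rot: [0.447, 0.548, -0.446, 0.549]
wrist_force: [-0.0, 1.0, -1.3]
grip_width: 0.572
t 33.15 pos [497.8 -73.8  72.4] tilt 0.09 jawang -78.3 q6 1.0 g 0.572 F [-0.   1.  -1.3]
 tool y->world [0.979 0.202 0.001]  tool z-> [ 0.202 -0.979  0.001]
 shift cm (in current axes) [ 0.42 -0.07 -0.1 ]  turn deg [-0.12  0.05 -0.07]  | shift in final axes cm [ 0.42 -0.07 -0.1 ]
```

```bash
python3 -m handwheel '[[0.15,-0.05,-0.1,0,0,0,0.3],[0.1,0,0,0,0,0,0.3],[0.06,0,0,0,0,0,0.3],[0,0,0,0,0,0,0.3],[0,0,0,0,0,0,0.3]]'
python3 - <<'E'
from h import *
go([497.0,-72.9,68.2],101.8)
E
```

```text
time_s: 33.57
eef_pos: [496.6, -72.7, 68.6]
ee_rot: [0.447, 0.548, -0.447, 0.548]
wrist_force: [-0.3, -0.1, -1.5]
grip_width: 0.572
t 33.57 pos [496.6 -72.7  68.6] tilt 0.0 jawang -78.3 q6 1.0 g 0.572 F [-0.3 -0.1 -1.5]
 tool y->world [ 0.979  0.202 -0.   ]  tool z-> [ 0.202 -0.979 -0.   ]
 shift cm (in current axes) [0.04 0.03 0.02]  turn deg [-0.12 -0.    0.  ]  | shift in final axes cm [0.04 0.03 0.02]
```

```bash
python3 -m handwheel '[[0.04,0.04,0,0,0,0,0.3],[0.04,0,0,0,0,0,0.3],[0.03,0,0,0,0,0,0.3],[0,0,0,0,0,0,0.3],[0,0,0,0,0,0,0.3]]'
```

```text
time_s: 33.98
eef_pos: [497.2, -72.7, 67.8]
ee_rot: [0.447, 0.548, -0.446, 0.548]
wrist_force: [-0.4, -0.1, 1.5]
grip_width: 0.566
```

```bash
python3 -m handwheel '[[0,0,0,0,0,0,0.65],[0,0,0,0,0,0,0.75],[0,0,0,0,0,0,0.9],[0,0,0,0,0,0,1],[0,0,0,0,0,0,1],[0,0,0,0,0,0,1],[-1,0,0,0,0,0,1],[-2,0,0,0,0,0,1],[-3,0,0,0,0,0,1],[-3,0,0,0,0,0,1],[-3,0,0,0,0,0,1],[-1.5,0,0,0,0,0,1]]'
python3 - <<'E'
from h import *
go([440.2,312.4,195],97.6)
E
```

```text
time_s: 34.98
eef_pos: [498.6, -73.1, 206.7]
ee_rot: [0.447, 0.546, -0.446, 0.55]
wrist_force: [0.3, 0.5, -0.2]
grip_width: 0.997
t 34.98 pos [498.6 -73.1 206.7] tilt 0.35 jawang -78.3 q6 1.0 g 0.997 F [ 0.3  0.5 -0.2]
 tool y->world [0.979 0.203 0.005]  tool z-> [ 0.203 -0.979  0.003]
 shift cm (in current axes) [  1.05   2.09 -38.93]  turn deg [ 4.1   0.18 -0.31]  | shift in final axes cm [  1.17  -0.69 -38.98]
```

```bash
python3 -m handwheel '[[0,0,-1.5,0,0,0,1],[0,0.2,-2.5,0,0,0,1],[0,0.2,-3.5,0,0,0,1],[0,0.2,-3.6,0,0,0,1],[0,0.2,-3.6,0,0,0,1],[0,0.2,-3.6,0,0,0,1],[0,0.2,-3.6,0,0,0,1],[0,0.2,-3.6,0,0,0,1],[0,0.2,-3.6,0,0,0,1],[0,0.2,-3.5,0,0,0,1],[0,0.2,-3.2,0,0,0,1],[0,0,-2,0,0,0,1]]'
python3 -m handwheel '[[0,0,-1,1,0,0,1],[0,0,0,2,0,0,1],[0,0,0,1.2,0,0,1],[0,0,0,0,0,0,1],[0,0,0,0,0,0,1],[0,0,0,0,0,0,1]]'
python3 - <<'E'
from h import *
go([440.2,312.4,65],97.6)
i,d=read_camera("top");cv2.imwrite("pics/top11.png",i);np.save("pics/top11.npy",d)
p=camera_params("top");vv,uu=np.indices(d.shape)
def cap(dd,b,z):
    Z=cloud(p,dd)[...,2];u0,v0,u1,v1=b
    m=(Z>z-8)&(Z<z+10)&(uu>=u0)&(uu<=u1)&(vv>=v0)&(vv<=v1)
    c=max(cv2.findContours(m.astype(np.uint8),0,1)[0],key=cv2.contourArea)
    P=plane(p,c[:,0],z)[:,:2].astype(np.float32);r=cv2.minAreaRect(P);return np.round(r[0],1),np.round(r[1],1),round(r[2],1)
d0=np.load("pics/top0.npy")
print("sq before/after",cap(d0,(303,205,350,265),128),cap(d,(303,205,350,265),128))
print("sqbody",cap(d0,(303,205,350,265),102),cap(d,(303,205,350,265),102))
E
```

```text
time_s: 35.98
eef_pos: [439.4, 304.6, 203.4]
ee_rot: [0.447, 0.549, -0.445, 0.549]
wrist_force: [0.8, 0.2, -0.1]
grip_width: 1.003
time_s: 36.48
eef_pos: [438.2, 310.9, 202.8]
ee_rot: [0.466, 0.531, -0.466, 0.532]
wrist_force: [-0.5, -0.2, 0.4]
grip_width: 1.0
t 36.48 pos [438.2 310.9 202.8] tilt 0.01 jawang -82.5 q6 1.85 g 1.0 F [-0.5 -0.2  0.4]
 tool y->world [0.992 0.13  0.   ]  tool z-> [ 0.13  -0.992  0.   ]
 shift cm (in current axes) [13.78  0.22 -0.12]  turn deg [-0.13  0.   -0.01]  | shift in final axes cm [13.78  0.22 -0.12]
sq before/after (array([495.5, -74.1]), array([40.2, 40.9]), 43.1) (array([495.4, -74.1]), array([38.7, 40.9]), 87.8)
sqbody (array([494.5, -73.5]), array([49.9, 48.5]), 11.9) (array([494.9, -72.8]), array([49.9, 48.5]), 12.5)
```

View pics/top11.png

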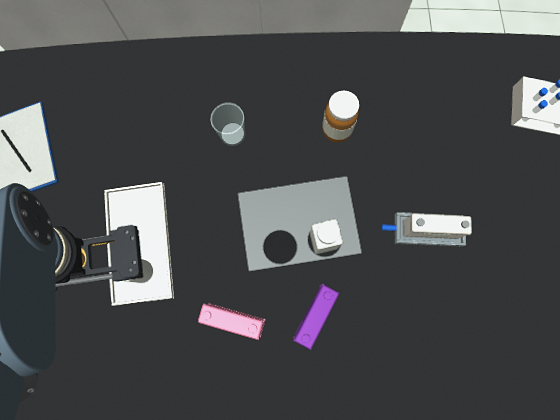

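The square bottle is back within about 0.5 mm of its starting spot (327,235). Now the round one.

```bash
python3 -m handwheel '[[1,0.2,-0.1,0,0,0,1],[2,0,0,0,0,0,1],[2.5,0,0,0,0,0,1],[2.3,0,0,0,0,0,1],[2.0,0,0,0,0,0,1],[1.5,0,0,0,0,0,1],[1.2,0,0,0,0,0,1],[0.8,0,0,0,0,0,1],[0.3,0,0,0,0,0,1],[0,0,0,0,0,0,1],[0,0,0,0,0,0,1]]'
python3 - <<'E'
from h import *
go([440.2,312.4,64.8],97.6)
E
```

```text
time_s: 37.45
eef_pos: [440.3, 312.7, 66.7]
ee_rot: [0.467, 0.531, -0.466, 0.532]
wrist_force: [1.7, 0.0, -0.8]
grip_width: 1.0
t 37.45 pos [440.3 312.7  66.7] tilt 0.03 jawang -82.5 q6 1.85 g 1.0 F [ 1.7  0.  -0.8]
 tool y->world [0.991 0.13  0.001]  tool z-> [ 0.13  -0.991 -0.   ]
 shift cm (in current axes) [ 0.19 -0.01  0.03]  turn deg [-0.12 -0.01 -0.03]  | shift in final axes cm [ 0.19 -0.01  0.03]
```

```bash
python3 -m handwheel '[[0.15,0,0,0,0,0,1],[0,0,0,0,0,0,0.7],[0,0,0,0,0,0,0.6],[0,0,0,0,0,0,0.5],[0,0,0,0,0,0,0.4],[0,0,0,0,0,0,0.4],[0,0,0,0,0,0,0.3],[0,0,0,0,0,0,0.3],[0,0,0,0,0,0,0.3],[0,0,0,0,0,0,0.3]]'
python3 - <<'E'
from h import *
go([484.3,18.3,165],97.6)
E
```

```text
time_s: 38.28
eef_pos: [439.9, 312.6, 65.1]
ee_rot: [0.466, 0.532, -0.466, 0.532]
wrist_force: [1.0, -0.6, 0.8]
grip_width: 0.569
t 38.28 pos [439.9 312.6  65.1] tilt 0.01 jawang -82.5 q6 1.85 g 0.569 F [ 1.  -0.6  0.8]
 tool y->world [ 0.991  0.13  -0.   ]  tool z-> [ 0.13  -0.991  0.   ]
 shift cm (in current axes) [-9.99  0.56 29.76]  turn deg [-0.11  0.01  0.  ]  | shift in final axes cm [-9.99  0.51 29.76]
```

```bash
python3 -m handwheel '[[-0.5,0,0,0,0,0,0.3],[-1,0,0,0,0,0,0.3],[-2,0,0,0,0,0,0.3],[-2.5,0,0,0,0,0,0.3],[-2.2,0,0,0,0,0,0.3],[-1.3,0,0.8,0,0,0,0.3],[-0.5,0,1.6,0,0,0,0.3],[0,0.1,2.4,0,0,0,0.3],[0,0.1,3,0,0,0,0.3],[0,0.1,3,0,0,0,0.3],[0,0.1,3,0,0,0,0.3],[0,0.1,3,0,0,0,0.3]]'
python3 -m handwheel '[[0,0,3,0,0,0,0.3],[0,0,3,0,0,0,0.3],[0,0,2.8,0,0,0,0.3],[0,0,2.2,0,0,0,0.3],[0,0,1.2,0,0,0,0.3],[0,0,0.6,0,0,0,0.3],[0,0,0,0,0,0,0.3],[0,0,0,0,0,0,0.3],[0,0,0,0,0,0,0.3]]'
python3 - <<'E'
from h import *
go([484.1,18.3,67.8],97.6)
E
```

```text
time_s: 39.28
eef_pos: [466.6, 145.6, 165.8]
ee_rot: [0.466, 0.532, -0.466, 0.532]
wrist_force: [0.6, -0.3, -1.1]
grip_width: 0.567
time_s: 40.03
eef_pos: [482.9, 21.0, 165.1]
ee_rot: [0.466, 0.532, -0.466, 0.532]
wrist_force: [-0.3, -0.1, -1.9]
grip_width: 0.565
t 40.03 pos [482.9  21.  165.1] tilt 0.05 jawang -82.4 q6 1.25 g 0.565 F [-0.3 -0.1 -1.9]
 tool y->world [ 0.991  0.132 -0.001]  tool z-> [ 0.132 -0.991 -0.001]
 shift cm (in current axes) [9.73 0.09 0.29]  turn deg [-0.04 -0.04  0.03]  | shift in final axes cm [9.73 0.08 0.28]
```

```bash
python3 -m handwheel '[[1,0.05,0.2,0,0,0,0.3],[2,0,0,0,0,0,0.3],[2.2,0,0,0,0,0,0.3],[1.8,0,0,0,0,0,0.3],[1.0,0,0,0,0,0,0.3],[0.6,0,0,0,0,0,0.3],[0.4,0,0,0,0,0,0.3],[0.2,0,0,0,0,0,0.3],[0,0,0,0,0,0,0.3],[0,0,0,0,0,0,0.3],[0,0,0,0,0,0,0.3]]'
python3 - <<'E'
from h import *
go([484.1,18.3,68],97.6)
E
```

```text
time_s: 40.95
eef_pos: [484.7, 17.9, 73.7]
ee_rot: [0.467, 0.531, -0.466, 0.532]
wrist_force: [0.5, 0.2, -1.6]
grip_width: 0.566
t 40.95 pos [484.7  17.9  73.7] tilt 0.09 jawang -82.5 q6 1.25 g 0.566 F [ 0.5  0.2 -1.6]
 tool y->world [0.991 0.13  0.001]  tool z-> [ 0.13  -0.991  0.   ]
 shift cm (in current axes) [ 0.57 -0.05 -0.05]  turn deg [-0.1   0.03 -0.08]  | shift in final axes cm [ 0.57 -0.05 -0.05]
```

```bash
python3 -m handwheel '[[0.25,-0.05,-0.03,0,0,0,0.3],[0.15,0,0,0,0,0,0.3],[0.06,0,0,0,0,0,0.3],[0,0,0,0,0,0,0.3],[0,0,0,0,0,0,0.3]]'
python3 - <<'E'
from h import *
go([484.1,18.3,67.7],97.6)
E
```

```text
time_s: 41.37
eef_pos: [483.6, 18.1, 68.4]
ee_rot: [0.466, 0.532, -0.466, 0.532]
wrist_force: [0.6, 0.2, -1.7]
grip_width: 0.566
t 41.37 pos [483.6  18.1  68.4] tilt 0.0 jawang -82.5 q6 1.25 g 0.566 F [ 0.6  0.2 -1.7]
 tool y->world [ 0.991  0.13  -0.   ]  tool z-> [ 0.13  -0.991 -0.   ]
 shift cm (in current axes) [ 0.07  0.05 -0.01]  turn deg [-0.12 -0.    0.  ]  | shift in final axes cm [ 0.07  0.05 -0.01]
```

```bash
python3 -m handwheel '[[0.04,0.05,0,0,0,0,0.3],[0.04,0,0,0,0,0,0.3],[0,0,0,0,0,0,0.3],[0,0,0,0,0,0,0.3]]'
```

```text
time_s: 41.7
eef_pos: [484.2, 18.2, 68.1]
ee_rot: [0.466, 0.532, -0.466, 0.532]
wrist_force: [-2.0, -0.8, 4.7]
grip_width: 0.565
```

Contact. Release, lift, and go well clear.

```bash
python3 -m handwheel '[[0,0,0,0,0,0,0.65],[0,0,0,0,0,0,0.75],[0,0,0,0,0,0,0.9],[0,0,0,0,0,0,1],[0,0,0,0,0,0,1],[0,0,0,0,0,0,1],[-1,0,0,0,0,0,1],[-2,0,0,0,0,0,1],[-3,0,0,0,0,0,1],[-3,0,0,0,0,0,1],[-3,0,0,0,0,0,1],[-2,0,0,0,0,0,1]]'
python3 -m handwheel '[[0,0,-2,0,0,0,1],[0,0,-3,0,0,0,1],[0,0,-3.5,0,0,0,1],[0,0,-3.5,0,0,0,1],[0,0,-3.5,0,0,0,1],[0,0,-3.5,0,0,0,1],[0,0,-3.5,0,0,0,1],[0,0,-2.5,0,0,0,1],[0,0,-1,0,0,0,1],[0,0,0,0,0,0,1],[0,0,0,0,0,0,1]]'
python3 - <<'E'
from h import *
i,d=read_camera("top");cv2.imwrite("pics/top12.png",i)
i2,_=read_camera("side");cv2.imwrite("pics/side12.png",i2)
p=camera_params("top");vv,uu=np.indices(d.shape)
def cap(dd,b,z):
    Z=cloud(p,dd)[...,2];u0,v0,u1,v1=b
    m=(Z>z-8)&(Z<z+10)&(uu>=u0)&(uu<=u1)&(vv>=v0)&(vv<=v1)
    c=max(cv2.findContours(m.astype(np.uint8),0,1)[0],key=cv2.contourArea)
    P=plane(p,c[:,0],z)[:,:2].astype(np.float32);r=cv2.minAreaRect(P);return np.round(r[0],1),np.round(cv2.minEnclosingCircle(P)[0],1),np.nanmedian(Z[m]).round(1)
d0=np.load("pics/top0.npy")
for n,b,z in (("sq",(303,205,350,265),128),("rd",(255,215,303,270),128),("jar",(320,80,370,145),130),("beaker",(205,90,255,155),90)):
    print(n,cap(d0,b,z),cap(d,b,z))
print("cart",cap(d,(400,205,480,250),86)); print(state()["time_s"])
E
```

```text
time_s: 42.7
eef_pos: [485.0, 18.1, 211.0]
ee_rot: [0.467, 0.53, -0.466, 0.533]
wrist_force: [0.7, 0.0, 0.7]
grip_width: 0.998
time_s: 43.62
eef_pos: [450.0, 275.6, 207.9]
ee_rot: [0.466, 0.532, -0.466, 0.532]
wrist_force: [0.9, -0.9, -0.4]
grip_width: 0.999
sq (array([495.5, -74.1]), array([495. , -74.4]), np.float64(128.4)) (array([495.5, -74.1]), array([495.3, -73.9]), np.float64(128.5))
rd (array([482.1,  17.2]), array([481.6,  17.3]), np.float64(128.6)) (array([482.1,  17.2]), array([481.8,  17. ]), np.float64(128.5))
jar (array([ 746.1, -114.5]), array([ 746. , -115.3]), np.float64(130.5)) (array([ 746.4, -114.8]), array([ 746.3, -114.5]), np.float64(130.5))
beaker (array([740.2, 119.2]), array([739.6, 119.1]), np.float64(89.3)) (array([740.6, 118.2]), array([739.6, 119.1]), np.float64(89.2))
cart (array([ 511.6, -299.2]), array([ 511.8, -299.8]), np.float64(86.6))
43.7167
```

View pics/top12.png

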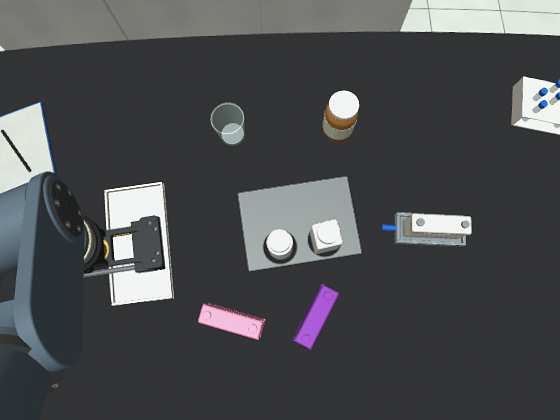

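View pics/side12.png

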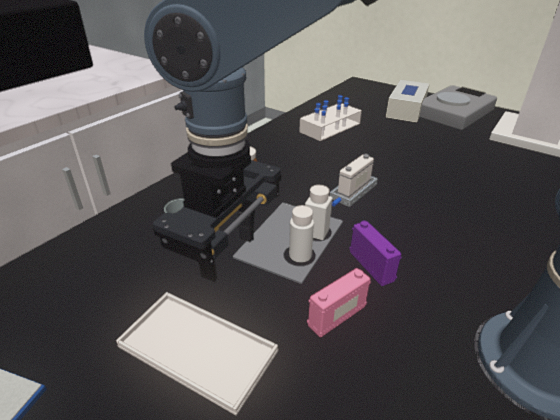

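Both bottles are back on their spots, at (280,244) and (327,235), the cartridge is seated at (440,224), and the beaker and jar have not moved. The gripper is clear, so I hand in.

```bash
python3 -c "
from station import *
print(hand_in())"
```

```text
the job is handed in; nothing more can be done
None
```

I did the job in the order asked and handed it in at about 44 s of the 138 s allowed. Both bottles went upright into the tray, the cartridge went into the dock, and the bottles went back to the stand, square one first.

Last checks, from the top camera before and after:

| Item | Result |
|---|---|
| Bottles | both upright, back within about 0.5 mm of where they started |
| Cartridge | body top at z ≈ 86.6 mm (86 expected when fully down), centred in the dock to about 1 mm |
| Beaker and jar | unmoved to within about 1 mm |
| Gripper | open, about 200 mm up, touching nothing |

The highest wrist force in the readings was about 5 N. At the start, the side camera put the caps 3 to 4 mm from where the other two cameras did, so I did not use its estimate. No other check failed or disagreed.

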